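Clear the cup off the pump lock, then key the pump on and hold

TASK

Someone left a paper-white cup upside down over the lock of the juice pump's control box: take it off and nest it squarely down over the stack of upside-down cups on the round tray, then let go of it. Then take the key from its wooden holder, work it all the way down into the now uncovered lock (sprung pins make it stick part-way, so ease and wiggle it past them), turn it a quarter turn clockwise seen from above against the return spring, and finish while still gripping the key and holding it turned. Leave the bowl, the amber jar and the stone block where they are.

Things in the scene. Friction and masses are not known exactly. Their poses are not given: they have to be found in the camera images.
- cup_center (a point): Centre (half-way up its axis) of the loose cream cup, upside down on the control box over the lock. Rigid, about 60 g, 72 mm tall; outside 50 mm across at its closed end (up), growing evenly to 76 mm at the open rim (down); walls 2 mm, closed end 20 mm thick, so nested cups step by 20 mm. z up. Top 36 mm above this point, rim 36 mm below.
- stack_top (a point): Centre of the top face of a stack of three such upside-down cups nested tight (one loose body, 250 g, on the tray). 112 mm tall; its upper 72 mm has the outside of one cup, below that it is 76 mm across. A cup fully nested over it has its closed end 20 mm higher and its centre 16 mm below this point, with about 1.5 mm clearance all round. z up.
- tray: Round brown wooden tray, 116 mm across, 6 mm thick, fixed to the counter; carries the stack. Origin at the centre of its underside.
- key_head (a point): Centre of the key's orange head, a flat block 24 mm wide (key x), 10 mm thick (key y), 30 mm tall (z up); best gripped across the thickness. The key (about 50 g) stands upright, loose, in the holder. 11 mm of neck and collar lie under the head; the collar (steel, 17 mm across) has its underside 26 mm below this point and rests on the holder, or on the lock plate when home.
- key_tip (a point): Lower end of the key's blade, 54 mm below the head centre, 28 mm below the collar's underside. The blade is 16 mm wide (key x), 4 mm thick (key y), rounded at the tip, and reaches from the tip up to 8 mm below the collar, where a round 5 mm shank begins. It fits the lock either way round (half turn).
- holder: Fixed dark wood block 56 x 46 x 40 mm with a loose upright slot (19 x 7 mm, 34 mm deep, long side along its x) in which the key stands. Origin at the centre of its underside.
- console: Juice pump's control box: fixed aluminium box 130 (x) x 150 (y) x 65 mm tall, the lock in the middle of its top. Origin at the centre of its underside. In the lock two sprung, sticky pins, one from each long side, at 12 to 24 mm below the mouth, catch the blade: a straight push past them takes roughly 10 N, small twists to and fro (0.05 to 0.1 rad) about halve it.
- keyway (a point): Mouth of the lock: centre of the slot, on a 40 mm square brass plate 2 mm proud of the box top (67 mm above the counter). Covered by the cup at first. Site x along the slot's long side, z up. Slot 18.4 x 6.4 mm, plate 5 mm thick, the cylinder with a like slot under it. Fully home, the key's collar sits on the plate, head centre 26 mm above this point.
- lock (a joint): Angle of the lock cylinder, rad: 0 at rest (slot lined up), growing clockwise seen from above, stop at 1.6. A spring turns it back to 0 when let go (0.04 N m at rest, 0.13 N m at a quarter turn). The blade has some 0.15 rad of play, so the key itself must turn that much further. The key turns only when fully home and cannot come out while turned.
- bowl: White ceramic bowl, 110 mm across, 50 mm tall, loose; leave it alone. Origin at its underside.
- jar: Amber-brown jar with a wooden lid, 60 mm across, 85 mm tall, loose; leave it alone. Origin at its underside.
- stone: Grey stone block 60 x 100 x 80 mm, loose; leave it alone. Origin at its underside.
Not all that is in view belongs to the job. There is more than one size of the part that bears key_head; the job needs the smallest. Leave any red look-alike of the part that bears cup_center alone.

How it is judged:
By the outcome, as a careful person would: the job done as asked, in the order asked, and still so for the second after the job is handed in, while the arm keeps its last pose, push and grip.
It also fails if it takes over 72 s, if anything falls off the work surface, if the arm or the gripper's body presses on something with over 40 N, if the wrist force passes 120 N, or if a joint passes its speed limit or range.

ROBOT

A 7-joint arm with a two-finger parallel gripper is mounted at the origin on the work surface. World frame = base frame: x ahead of the robot, y to its left, z up, the work surface at z = 0. Lengths are in m, angles in rad, forces in N, time in s.
With the tool pointing down it reaches from about 0.425 to 0.925 m from the base axis. Payload 6.8 kg.
Tool frame: the origin (TCP) lies on the centre line of the jaws, within the pads' length; the fingertips stand 8 mm ahead of it and the grasp point (between the pads) lies 11 mm behind it (arm.tips_ahead is the distance from the TCP to the fingertips, in m); z points along the fingers, y is the direction in which the jaws open and shut (so a half turn about z gives the same grasp; the last joint's range is limited). The gripper opens to 88 mm and grips with 3 to 60 N. Pads are 20 mm wide; open, the fingers measure 115 mm over their backs; the gripper's body (75 mm by 178 mm) begins 61 mm behind the grasp point.
Start: joints at [1.06, 0.477, 0.022, 1.555, -0.011, 1.109, -0.083], TCP at [0.265, -0.621, 0.231] pointing down, gripper open.
Joint ranges: [-2.96, 2.96], [-0.34, 2.1], [-1.41, 1.46], [0.24, 2.44], [-1.37, 4.51], [0.17, 1.92], [-2.96, 2.96]. Speed limits (rad/s): [2.39, 2.39, 3.14, 3.14, 3.14, 3.14, 3.14].

INTERFACE

Orientations are given as a unit quaternion [x, y, z, w].
In Python, from bench import arm, eyes gives the robot as it stands. The module is installed in compiled form; this text tells all that it offers.
- The arm moves only by the tool send_rows, never from a script. Its arguments are lists of equal length, an entry for each row: "translation": the shift along the world's x, y, z in cm, a list of three; "spin": the turn about the world's z in degrees; "grip": the finger opening in cm, from 0 to 8.78. In form: {"translation": [[tx, ty, tz], ...], "spin": [spin, ...], "grip": [grip, ...]}. A call has 1 to 20 rows; each row shifts and turns the commanded pose from where the row before left it; what a row does not reach is not made up. A row lasts 1/8 s, in which the tool goes at most 62.5 mm and 10.7 degrees, less where a joint would pass 70% of its speed; a pose out of reach is approached as far as the arm can. A call is refused whole if a number of a shift passes 6.25 or a number of a turn 10.7, either way. A call with a gripper value outside its range is refused whole. The fingers move at their own pace and stop on an object; "newtons" is the grip in N (left out, the last holds). Time passes only in rows, so rows that do not move let the fingers close. It gives the time, the measured TCP pose, the force and the opening at its end, in the units of the state.
- arm.sense(): the state, without advancing time (a new reading comes with each control period).
- eyes.snapshot(name): name is "side" or "top"; returns the picture (384x512x3 uint8, blue, green, red); there is no depth.
- eyes.camera_model(name): a dict with "fx", "fy", "cx", "cy" (pixels), "extrinsics" (4x4, takes a point from world to camera coordinates). Camera axes: x right, y up, looking along -z (the intrinsics and any distortion apply to the point x, -y, -z); pixel columns grow to the right and rows downward; lengths in m; the calibration is good to about 2 mm. A picture is of the moment at which its call begins. camera_model takes no time and is no camera call.
- arm.hand_in(): hands the job in, once; it reports no verdict.
The state is a dict: "clock": time; "joint_positions": joint angles; "qd": joint speeds; "joint_torque": joint torques, N m; "eef_pos": TCP position; "tool_rot": TCP orientation; "wrist_force": force on the tool from outside, world axes, zero at the start; "torque": the same for the moment, N m; "grip_width": finger opening in m.
Only numpy, scipy, OpenCV 4.12 (cv2) and the standard library are available. Lean on these libraries where they do the work, as an engineer would, in place of code of your own. Each camera call takes 0.05 s, during which the arm holds its last target.

## Working session

There is one attempt and no reset: what is moved stays moved. The work goes in short steps, Python scripts to look and compute and a tool call to move; the robot and the scene stay as the last step left them, time stands still between calls to the robot, and variables do not carry over. Pictures are saved under pics/ and viewed, and the job is handed in when it is done.

Besides the shell and the picture viewer there is one more tool, called after "Request:" as name([rows], argument=value, ...), one row to a line, values as JSON. send_rows: Moves the arm, as the interface text tells. Its arguments: {"type":"object","properties":{"translation":{"type":"array"},"spin":{"type":"array"},"grip":{"type":"array"},"newtons":{"type":"number"}},"required":["translation","spin","grip"]}

```bash
mkdir -p pics; cat > h.py <<'E'
from bench import arm, eyes
import numpy as np, cv2
def shot(n,f):
    im=eyes.snapshot(n); cv2.imwrite('pics/'+f,im); return im
E
python3 - <<'E'
from h import *
for n in ['side','top']:
    shot(n,n+'0.png'); m=eyes.camera_model(n); print(n,{k:np.round(v,4).tolist() if hasattr(v,'__len__') else v for k,v in m.items()})
print(arm.sense(), arm.tips_ahead)
E
```

```text
side {'fx': 346.66963230976916, 'fy': 346.66963230976916, 'cx': 256.2917398718951, 'cy': 189.87552453122342, 'extrinsics': [[0.9951, -0.0976, -0.0155, -0.5637], [0.0629, 0.5051, 0.8608, -0.1152], [-0.0762, -0.8575, 0.5088, -0.8525], [0.0, 0.0, 0.0, 1.0]]}
top {'fx': 432.9581551042633, 'fy': 432.9581551042633, 'cx': 253.80320033106807, 'cy': 192.70666985239316, 'extrinsics': [[-0.0194, -0.9992, 0.0356, -0.0094], [0.9829, -0.0125, 0.1839, -0.5726], [-0.1833, 0.0386, 0.9823, -0.8579], [0.0, 0.0, 0.0, 1.0]]}
{'clock': 0.1, 'joint_positions': array([ 1.05986758,  0.47770165,  0.02236608,  1.55633288, -0.01152093,
        1.10931309, -0.08309926]), 'qd': array([ 0.00232171, -0.00381906,  0.00029306, -0.00155027, -0.00119585,
       -0.00115323, -0.0001121 ]), 'joint_torque': array([ 4.73834749e-03, -5.84094536e+01,  1.54023070e+00, -2.73314649e+01,
       -5.41600585e-02,  1.30385812e-02,  5.52248969e-05]), 'eef_pos': array([ 0.26439019, -0.62049099,  0.2297983 ]), 'tool_rot': array([ 9.79785199e-01,  2.00050748e-01, -2.16040606e-04, -7.84107259e-04]), 'wrist_force': array([-0.32907457,  0.67398251,  0.82637772]), 'torque': array([-0.0187368 ,  0.01320331,  0.00124771]), 'grip_width': 0.08800115241239204} 0.008
```

View pics/side0.png

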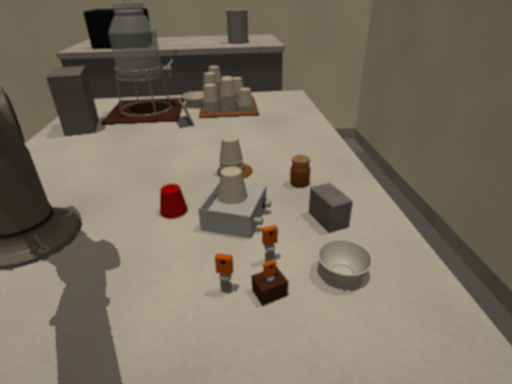

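View pics/top0.png

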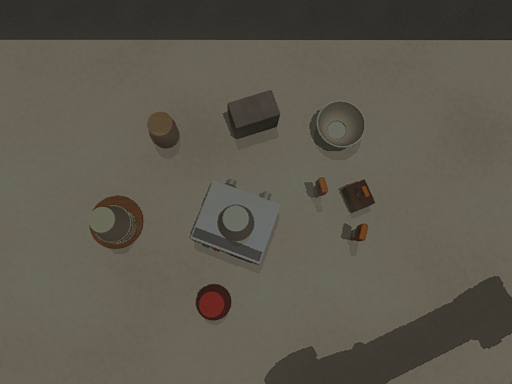

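```bash
python3 - <<'E'
import cv2
a=cv2.imread('pics/side0.png');b=cv2.imread('pics/top0.png')
cv2.imwrite('pics/c1.png',cv2.resize(a[125:310,150:290],None,fx=4,fy=4,interpolation=cv2.INTER_CUBIC)[:,:][:600] if 0 else cv2.resize(a[130:230,190:310],None,fx=6,fy=6,interpolation=cv2.INTER_CUBIC))
cv2.imwrite('pics/c2.png',cv2.resize(a[220:310,205:305],None,fx=6,fy=6,interpolation=cv2.INTER_CUBIC))
g=cv2.convertScaleAbs(b,alpha=1.8)
cv2.imwrite('pics/c3.png',cv2.resize(g[170:270,180:290],None,fx=6,fy=6,interpolation=cv2.INTER_CUBIC))
cv2.imwrite('pics/c4.png',cv2.resize(g[165:250,300:390],None,fx=7,fy=7,interpolation=cv2.INTER_CUBIC))
cv2.imwrite('pics/c5.png',cv2.resize(g[180:260,75:160],None,fx=7,fy=7,interpolation=cv2.INTER_CUBIC))
E
```

```text
(no output)
```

View pics/c1.png

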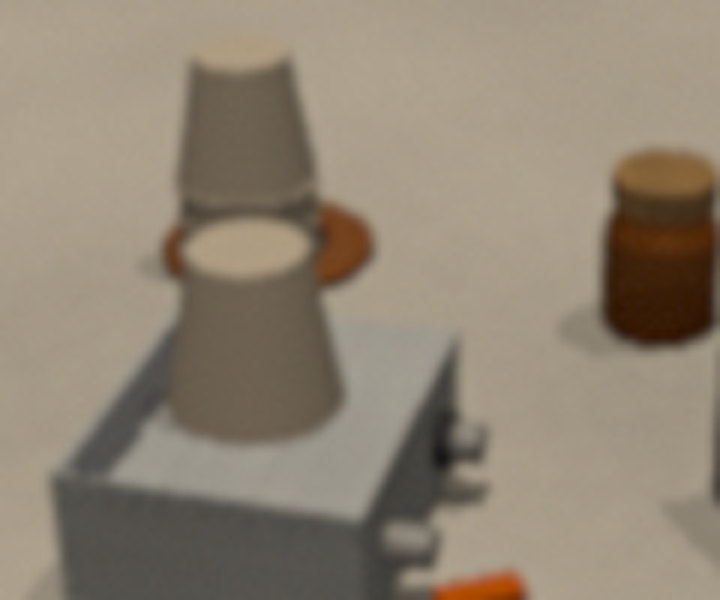

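View pics/c2.png

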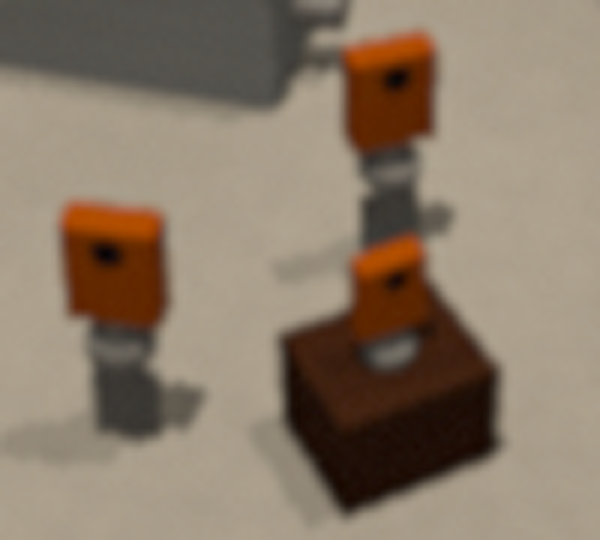

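View pics/c3.png

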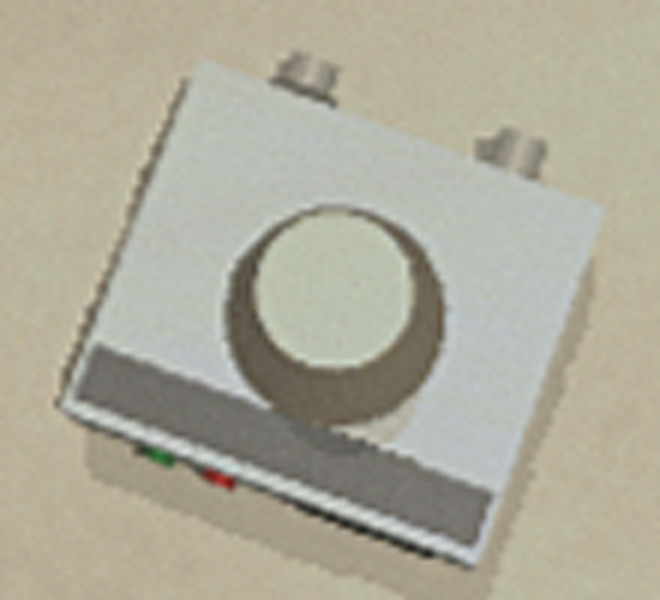

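View pics/c4.png

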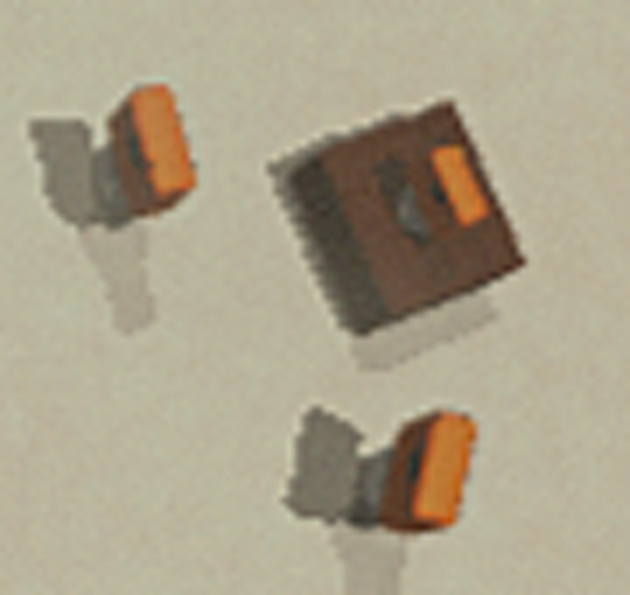

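View pics/c5.png

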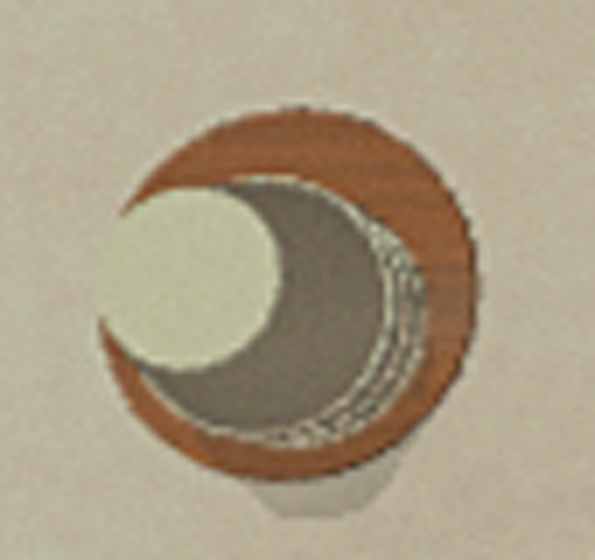

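```bash
cat >> h.py <<'E'
def ray(n,u,v):
    m=eyes.camera_model(n); E=np.array(m['extrinsics']); R,t=E[:3,:3],E[:3,3]
    d=R.T@np.array([(u-m['cx'])/m['fx'],-(v-m['cy'])/m['fy'],-1.]); return -R.T@t,d
def onz(n,u,v,z):
    c,d=ray(n,u,v); return c+d*(z-c[2])/d[2]
def tri(p):
    A=np.zeros((3,3));b=np.zeros(3)
    for n,u,v in p:
        c,d=ray(n,u,v); d/=np.linalg.norm(d); P=np.eye(3)-np.outer(d,d);A+=P;b+=P@c
    return np.linalg.solve(A,b)
def proj(n,X):
    m=eyes.camera_model(n); E=np.array(m['extrinsics']); p=E[:3,:3]@np.asarray(X)+E[:3,3]
    return np.array([m['cx']+m['fx']*p[0]/-p[2], m['cy']+m['fy']*-p[1]/-p[2]])
def cr(x,y,s,ox,oy): return ((x+.5)/s-.5+ox,(y+.5)/s-.5+oy)
E
python3 - <<'E'
from h import *
np.set_printoptions(precision=4,suppress=True)
def both(nm,t,s,z):
    print(nm,onz('top',*t,z),onz('side',*s,z),tri([('top',*t),('side',*s)]))
both('cup',cr(335,288,6,180,170),cr(248,247,6,190,130),.137)
both('stack',cr(188,278,7,75,180),cr(241,52,6,190,130),.118)
both('key',cr(461,185,7,300,165),cr(388,257,6,205,220),.081)
# head long axis, top face corners
for a,b in [((450,147),(472,224))]:
    P=onz('top',*cr(*a,7,300,165),.081);Q=onz('top',*cr(*b,7,300,165),.081);d=P-Q;print('keyaxis',np.degrees(np.arctan2(d[1],d[0])),np.linalg.norm(d))
# box corners
c=[(205,65),(602,212),(472,563),(62,402)]
P=[onz('top',*cr(*q,6,180,170),.065) for q in c]
print(np.array(P),np.mean(P,0))
for i in range(4):
    d=P[(i+1)%4]-P[i];print(np.linalg.norm(d),np.degrees(np.arctan2(d[1],d[0])))
# holder corners
c=[(450,102),(524,262),(390,322),(318,160)]
P=[onz('top',*cr(*q,7,300,165),.040) for q in c]
print(np.array(P),np.mean(P,0))
for i in range(4):
    d=P[(i+1)%4]-P[i];print(np.linalg.norm(d),np.degrees(np.arctan2(d[1],d[0])))
print('tray',onz('top',*cr(289,293,7,75,180),.006))
from scipy.spatial.transform import Rotation as R
T=R.from_quat(arm.sense()['tool_rot']).as_matrix();print(T)
E
```

```text
cup [0.5095 0.0202 0.137 ] [0.5089 0.0232 0.137 ] [0.5091 0.0202 0.1386]
stack [0.5125 0.2755 0.118 ] [0.5132 0.2788 0.118 ] [0.5127 0.2751 0.1194]
key [ 0.5679 -0.2478  0.081 ] [ 0.5676 -0.2469  0.081 ] [ 0.5676 -0.2476  0.0817]
keyaxis 12.160718964485493 0.02366906862453643
[[ 0.5973  0.0647  0.065 ]
 [ 0.5438 -0.0718  0.065 ]
 [ 0.4251 -0.0244  0.065 ]
 [ 0.4813  0.1132  0.065 ]] [0.5119 0.0204 0.065 ]
0.14661827145824594 -111.39788879245341
0.12786003367367002 158.21405008098424
0.14861151717190169 67.7441105787575
0.1256638903321176 -22.69405182202112
[[ 0.6017 -0.2586  0.04  ]
 [ 0.5512 -0.2782  0.04  ]
 [ 0.5332 -0.2355  0.04  ]
 [ 0.5839 -0.2163  0.04  ]] [ 0.5675 -0.2471  0.04  ]
0.05416696270754453 -158.79449312412638
0.046318894371634285 112.85408957816664
0.05420625748838948 20.76452530920902
0.04590079125252832 -67.17795454854624
tray [0.5218 0.2794 0.006 ]
[[ 0.92    0.392  -0.0007]
 [ 0.392  -0.92    0.0015]
 [-0.0001 -0.0016 -1.    ]]
```

Candidates: cream cups at top(236,220) (on the box) and top(105,220) (the stack), red cup at top(213,303). Keys at top(361,232) and top(322,186) are large and free-standing; the small one in the holder is at top(364,191). The crops confirm the box cup and the holder key. Now moving above the box cup.

Request:
send_rows([
  [1.53, 4, 0],
  [1.53, 4, 0],
  [1.53, 4, 0],
  [1.53, 4, 0],
  [1.53, 4, 0],
  [1.53, 4, 0],
  [1.53, 4, 0],
  [1.53, 4, 0],
  [1.53, 4, 0],
  [1.53, 4, 0],
  [1.53, 4, 0],
  [1.53, 4, 0],
  [1.53, 4, 0],
  [1.53, 4, 0],
  [1.53, 4, 0],
  [1.53, 4, 0],
  [0, 0, 0],
  [0, 0, 0],
], spin=[0, 0, 0, 0, 0, 0, 0, 0, 0, 0, 0, 0, 0, 0, 0, 0, 0, 0], grip=[8.78, 8.78, 8.78, 8.78, 8.78, 8.78, 8.78, 8.78, 8.78, 8.78, 8.78, 8.78, 8.78, 8.78, 8.78, 8.78, 8.78, 8.78], newtons=15)

```text
clock: 2.35
eef_pos: [0.5089, 0.0183, 0.2302]
tool_rot: [0.98, 0.2, -0.001, 0.0]
wrist_force: [-0.0, -0.7, 0.6]
grip_width: 0.0878
```

Request:
send_rows([
  [0, 0.25, -2],
  [0, 0, -2],
  [0, 0, -2],
  [0, 0, -2],
  [0, 0, -2],
  [0, 0, -1.6],
  [0, 0, 0],
  [0, 0, 0],
], spin=[0, 0, 0, 0, 0, 0, 0, 0], grip=[8.78, 8.78, 8.78, 8.78, 8.78, 8.78, 8.78, 8.78])

```text
clock: 3.35
eef_pos: [0.5098, 0.0212, 0.1152]
tool_rot: [0.98, 0.2, 0.0, 0.0]
wrist_force: [0.1, 0.1, 0.6]
grip_width: 0.088
```

```bash
python3 - <<'E'
from h import *
a=shot('side','s1.png');b=shot('top','t1.png')
c=np.hstack([cv2.resize(a[110:240,180:310],None,fx=3,fy=3),cv2.resize(cv2.convertScaleAbs(b[160:290,170:300],alpha=1.8),None,fx=3,fy=3)])
cv2.imwrite('pics/j1.png',c)
E
```

```text
(no output)
```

View pics/j1.png

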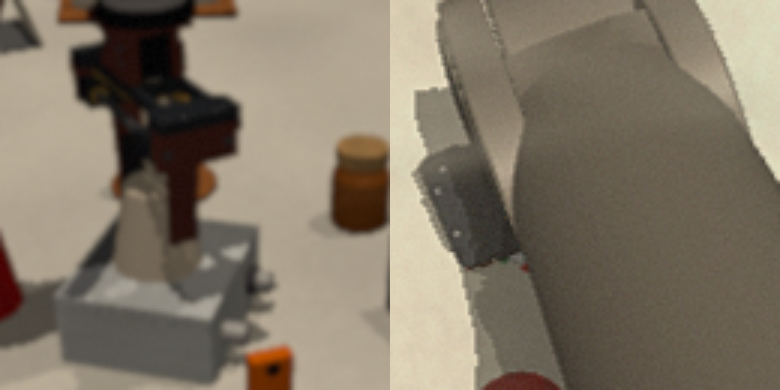

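The side view shows the jaws straddling the cup; the arm hides it from the top camera. Closing now.

Request:
send_rows([
  [0, 0, 0],
  [0, 0, 0],
  [0, 0, 0],
  [0, 0, 0],
  [0, 0, 0],
  [0, 0, 0],
], spin=[0, 0, 0, 0, 0, 0], grip=[5, 5, 5, 5, 5, 5], newtons=15)

```text
clock: 4.2
eef_pos: [0.5094, 0.0215, 0.1147]
tool_rot: [0.98, 0.2, 0.0, 0.0]
wrist_force: [-0.2, -0.6, 1.8]
grip_width: 0.0595
```

Request:
send_rows([
  [0, 0, 0.5],
  [0, 0, 1],
  [0, 0, 1.5],
  [0, 0, 2],
  [0, 0, 2],
  [0, 0, 2],
  [0, 0, 1],
  [0, 0, 0],
], spin=[0, 0, 0, 0, 0, 0, 0, 0], grip=[5, 5, 5, 5, 5, 5, 5, 5])

```text
clock: 5.2
eef_pos: [0.5099, 0.0215, 0.2156]
tool_rot: [0.98, 0.2, 0.001, 0.0]
wrist_force: [0.3, -0.2, -1.3]
grip_width: 0.06
```

```bash
python3 - <<'E'
from h import *
a=shot('side','s2.png')
cv2.imwrite('pics/j2.png',cv2.resize(a[90:230,170:320],None,fx=4,fy=4,interpolation=cv2.INTER_CUBIC))
E
```

```text
(no output)
```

View pics/j2.png

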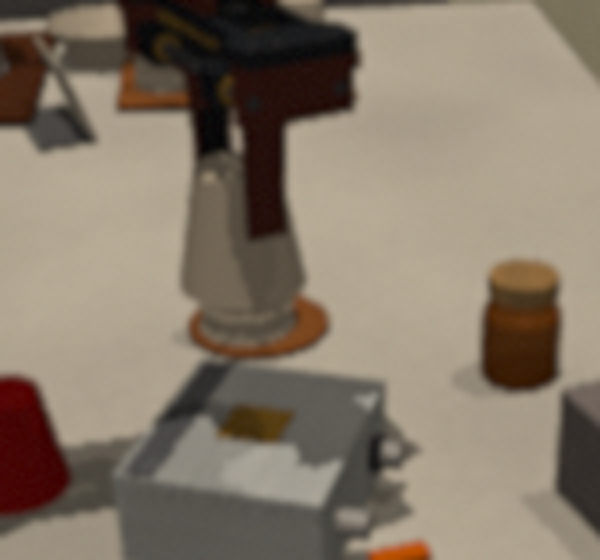

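The cup is in the jaws and hanging upright, and the brass lock plate is uncovered at side ≈(234,195). Carrying the cup to the stack.

Request:
send_rows([
  [0.03, 1.5, 0],
  [0.03, 2.5, 0],
  [0.03, 2.5, 0],
  [0.03, 2.5, 0],
  [0.03, 2.5, 0],
  [0.03, 2.5, 0],
  [0.03, 2.5, 0],
  [0.03, 2.5, 0],
  [0.03, 2.5, 0],
  [0.0, 2.5, 0],
  [0, 1.5, 0],
  [0, 0, 0],
  [0, 0, 0],
], spin=[0, 0, 0, 0, 0, 0, 0, 0, 0, 0, 0, 0, 0], grip=[5, 5, 5, 5, 5, 5, 5, 5, 5, 5, 5, 5, 5])

```text
clock: 6.88
eef_pos: [0.5121, 0.2755, 0.2143]
tool_rot: [0.98, 0.2, -0.0, 0.0]
wrist_force: [-0.3, -0.7, -0.4]
grip_width: 0.0593
```

```bash
python3 - <<'E'
from h import *
a=shot('side','s3.png');b=shot('top','t3.png')
print(arm.sense()['eef_pos'])
cv2.imwrite('pics/j3.png',cv2.resize(a[80:190,170:310],None,fx=5,fy=5,interpolation=cv2.INTER_CUBIC))
cv2.imwrite('pics/j3t.png',cv2.convertScaleAbs(b,alpha=1.8))
cv2.imwrite('pics/j3u.png',cv2.resize(cv2.convertScaleAbs(b[180:265,180:290],alpha=2),None,fx=7,fy=7,interpolation=cv2.INTER_CUBIC))
E
```

```text
[0.51236088 0.27529522 0.2145432 ]
```

View pics/j3.png

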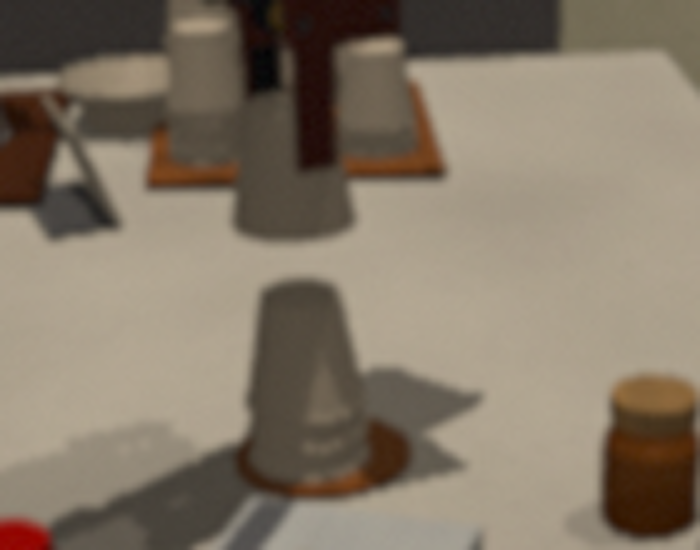

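View pics/j3t.png

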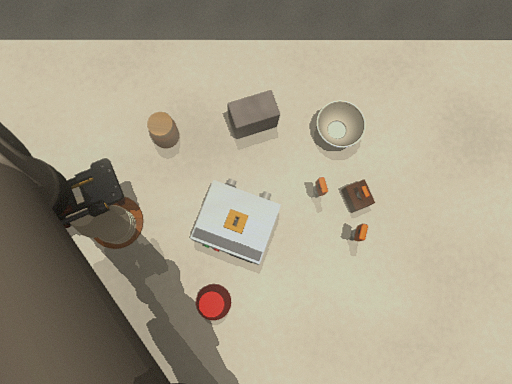

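View pics/j3u.png

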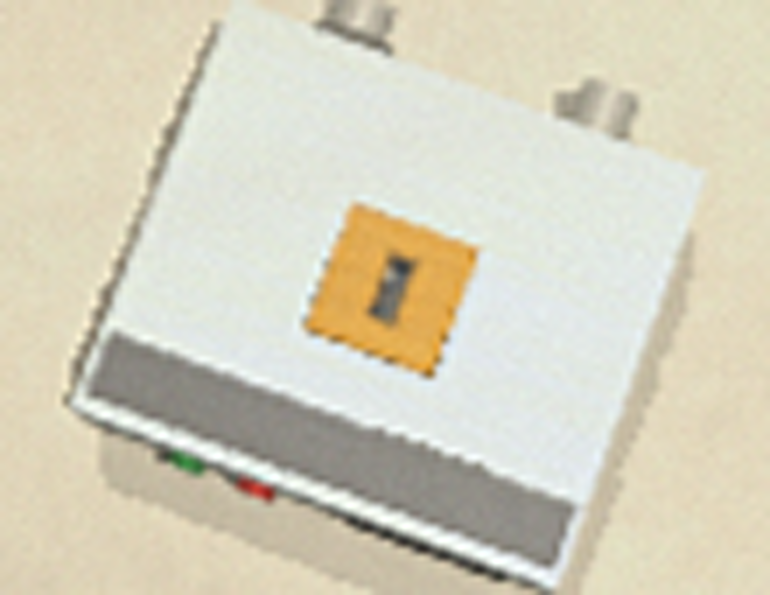

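```bash
python3 - <<'E'
from h import *
np.set_printoptions(precision=1,suppress=True)
def ext(c,z,r):
    t=np.linspace(0,2*np.pi,200);p=np.array([proj('side',[c[0]+r*np.cos(a),c[1]+r*np.sin(a),z]) for a in t])
    p=(p-[170,80]+.5)*5-.5
    return p.min(0),p.max(0)
for z in (.160,.165,.17): print('rim',z,ext((.512,.2755),z,.038))
print('stack',ext((.5127,.2755),.118,.025),ext((.5127,.277),.118,.025))
for q in [(393,290),]:
    print('keyway top',onz('top',*cr(*q,7,180,180),.067))
c=[(356,203),(478,248),(433,377),(304,330)]
P=np.array([onz('top',*cr(*q,7,180,180),.067) for q in c]);print(np.round(P,4),np.round(P.mean(0),4))
for i in range(4):
    d=P[(i+1)%4]-P[i];print(np.linalg.norm(d)*1e3,np.degrees(np.arctan2(d[1],d[0])))
a=onz('top',*cr(404,256,7,180,180),.067);b=onz('top',*cr(382,322,7,180,180),.067);d=a-b;print('slot',np.degrees(np.arctan2(d[1],d[0])),np.linalg.norm(d)*1e3)
E
```

```text
rim 0.16 (array([231.9, 208.9]), array([358.1, 253. ]))
rim 0.165 (array([231.3, 201.2]), array([357.8, 244.9]))
rim 0.17 (array([230.7, 193.4]), array([357.4, 236.7]))
stack (array([259.4, 280.1]), array([340.7, 311.1])) (array([259.3, 279.2]), array([340.5, 310.2]))
keyway top [0.5 0.  0.1]
[[ 0.5  0.   0.1]
 [ 0.5 -0.   0.1]
 [ 0.5  0.   0.1]
 [ 0.5  0.   0.1]] [0.5 0.  0.1]
38.175059217118914 -111.24054489167641
40.00964179716259 159.947655642992
39.96970687864854 69.06564590809853
40.22619984177939 -22.614332633810097
slot -19.024516410898325 20.39135819003269
```

Request:
send_rows([
  [0.1, 0.05, 0],
  [0, 0, -2],
  [0, 0, -2],
  [0, 0, -1],
  [0, 0, -1],
  [0, 0, -0.6],
  [0, 0, -0.6],
  [0, 0, -0.5],
  [0, 0, -0.5],
  [0, 0, 0],
], spin=[0, 0, 0, 0, 0, 0, 0, 0, 0, 0], grip=[5, 5, 5, 5, 5, 5, 5, 5, 5, 5])

```text
clock: 8.22
eef_pos: [0.5129, 0.2769, 0.1323]
tool_rot: [0.98, 0.2, -0.0, 0.0]
wrist_force: [-0.6, -0.0, 0.3]
grip_width: 0.0597
```

```bash
python3 - <<'E'
from h import *
a=shot('side','s4.png')
print(arm.sense()['eef_pos'],arm.sense()['wrist_force'])
cv2.imwrite('pics/j4.png',cv2.resize(a[80:190,170:310],None,fx=5,fy=5,interpolation=cv2.INTER_CUBIC))
E
```

```text
[0.51307214 0.27701204 0.13258448] [-0.50667033  0.79699454  1.06613344]
```

View pics/j4.png

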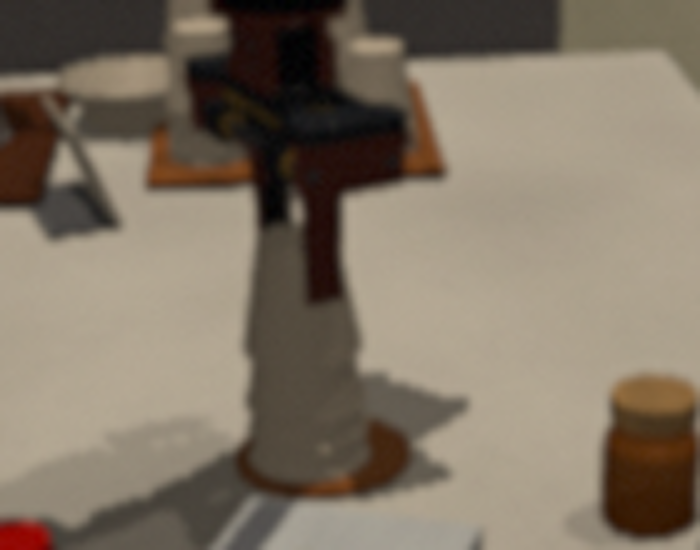

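The cup is over the stack top at about half depth, with no contact force. Easing it down.

Request:
send_rows([
  [0, 0, -0.4],
  [0, 0, -0.4],
  [0, 0, -0.3],
  [0, 0, -0.3],
  [0, 0, -0.2],
  [0, 0, 0],
  [0, 0, 0],
], spin=[0, 0, 0, 0, 0, 0, 0], grip=[5, 5, 5, 5, 5, 5, 5])

```text
clock: 9.15
eef_pos: [0.5132, 0.2771, 0.1167]
tool_rot: [0.98, 0.2, 0.0, -0.0]
wrist_force: [-0.1, 0.6, -0.3]
grip_width: 0.0597
```

Request:
send_rows([
  [0, 0, -0.2],
  [0, 0, 0],
], spin=[0, 0], grip=[5, 5])

```text
clock: 9.4
eef_pos: [0.5134, 0.2773, 0.1156]
tool_rot: [0.98, 0.2, 0.0, 0.0]
wrist_force: [-2.3, -1.5, 5.8]
grip_width: 0.0598
```

Request:
send_rows([
  [0, 0, 0],
  [0, 0, 0],
  [0, 0, 0],
  [0, 0, 0],
  [0, 0, 2],
  [0, 0, 3],
  [0, 0, 4],
  [0, 0, 4],
  [0, -4, 0],
  [0, -5, 0],
  [0, -5, 0],
  [0, -6, 0],
], spin=[0, 0, 0, 0, 0, 0, 0, 0, 0, 0, 0, 0], grip=[6.6, 7.4, 8.2, 8.7, 8.7, 8.7, 8.7, 8.7, 8.7, 8.7, 8.7, 8.7])

```text
clock: 10.9
eef_pos: [0.5132, 0.0764, 0.2464]
tool_rot: [0.98, 0.201, 0.001, -0.0]
wrist_force: [1.5, -0.4, -0.1]
grip_width: 0.087
```

```bash
python3 - <<'E'
from h import *
a=shot('side','s5.png');b=shot('top','t5.png')
cv2.imwrite('pics/j5.png',np.hstack([cv2.resize(a[100:190,190:270],None,fx=5,fy=5,interpolation=cv2.INTER_CUBIC),cv2.resize(cv2.convertScaleAbs(b[180:270,80:150],alpha=1.8),None,fx=5,fy=5,interpolation=cv2.INTER_CUBIC)]))
E
```

```text
(no output)
```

View pics/j5.png

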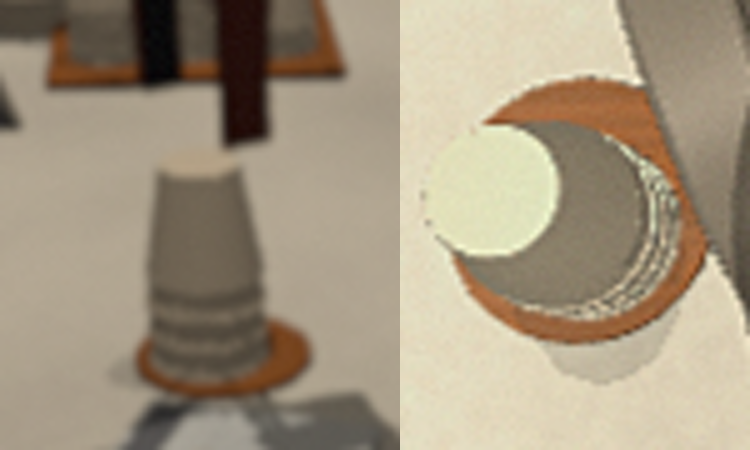

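```bash
python3 - <<'E'
from h import *
np.set_printoptions(precision=4,suppress=True)
print(tri([('top',*cr(491-400,190,5,80,180)),('side',*cr(201,164,5,190,100))]))
# key crop refined, keyway
b=cv2.imread('pics/t3.png');a=cv2.imread('pics/s3.png')
cv2.imwrite('pics/k.png',cv2.resize(cv2.convertScaleAbs(b[175:215,335:385],alpha=2),None,fx=14,fy=14,interpolation=cv2.INTER_CUBIC))
cv2.imwrite('pics/k2.png',cv2.resize(a[250:305,245:295],None,fx=10,fy=10,interpolation=cv2.INTER_CUBIC))
print('kw',onz('top',*cr(393,290,7,180,180),.067))
c=[(356,203),(478,248),(433,377),(304,330)]
P=np.array([onz('top',*cr(*q,7,180,180),.067) for q in c]);print(P.mean(0))
E
```

```text
[0.5138 0.2762 0.138 ]
kw [0.5115 0.02   0.067 ]
[0.5117 0.0201 0.067 ]
```

View pics/k.png

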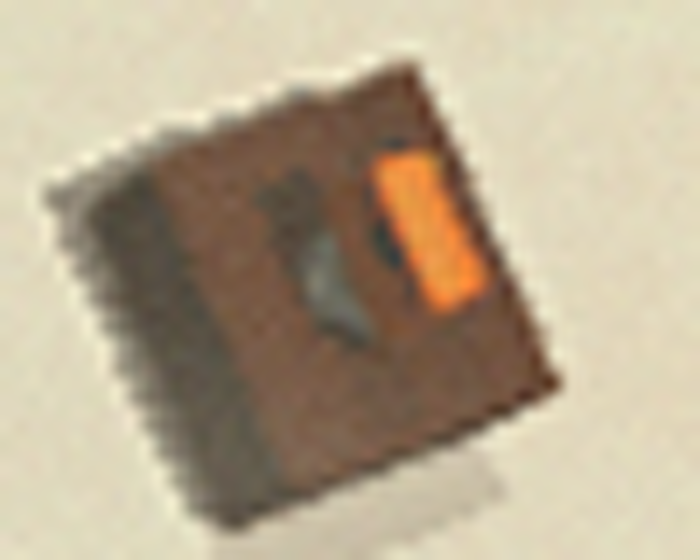

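View pics/k2.png

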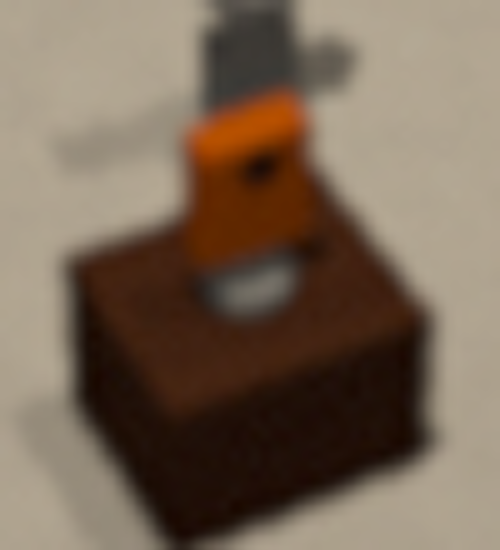

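```bash
python3 - <<'E'
from h import *
np.set_printoptions(precision=4,suppress=True)
s=arm.sense();print(s['joint_positions'],s['eef_pos'],s['torque'])
c=[(374,158),(436,150),(490,280),(436,312)]
P=np.array([onz('top',*cr(*q,14,335,175),.081) for q in c]);print(P.mean(0))
for i in range(4):
    d=P[(i+1)%4]-P[i];print(np.linalg.norm(d)*1e3,np.degrees(np.arctan2(d[1],d[0])))
print(onz('side',*cr(247,130,10,245,250),.081))
print(proj('top',[.5675,-.2471,.040]),)
E
```

```text
[ 0.0971  0.2326 -0.4115  1.8871  0.1109  1.0435 -1.5386] [0.5134 0.0695 0.2458] [-0.0121 -0.0244 -0.0813]
[ 0.5687 -0.248   0.081 ]
9.379039118341291 -83.31932409248485
20.70115374910689 -161.11085490837897
9.557008117095368 119.2381081000954
24.40250915592495 18.33829730747514
[ 0.5676 -0.2472  0.081 ]
[359.6299 194.7402]
```

Request:
send_rows([
  [0.5, -2.5, 0],
  [0.5, -3, 0],
  [0.5, -3, 0],
  [0.5, -3, 0],
  [0.5, -3, 0],
  [0.5, -3, 0],
  [0.5, -3, 0],
  [0.5, -3, 0],
  [0.5, -3, 0],
  [0.5, -3, 0],
  [0.5, -2, -2],
  [0, -1, -2],
  [0, 0, -2],
  [0, 0, -1],
  [0, 0, 0],
  [0, 0, 0],
], spin=[-1, 0, 0, 0, 0, 0, 0, 0, 0, 0, 0, 0, 0, 0, 0, 0], grip=[7, 5, 4, 4, 4, 4, 4, 4, 4, 4, 4, 4, 4, 4, 4, 4])

```text
clock: 13.0
eef_pos: [0.5686, -0.2476, 0.1752]
tool_rot: [0.981, 0.192, 0.0, 0.0]
wrist_force: [-0.6, 0.3, 0.3]
grip_width: 0.0399
```

```bash
python3 - <<'E'
from h import *
a=shot('side','s6.png')
s=arm.sense();print(s['eef_pos'],s['joint_positions'],s['tool_rot'])
cv2.imwrite('pics/j6.png',cv2.resize(a[170:310,200:340],None,fx=4,fy=4,interpolation=cv2.INTER_CUBIC))
E
```

```text
[ 0.56865782 -0.24782758  0.17543069] [ 0.48417917  0.45343124 -0.23082879  1.73413022  0.12206789  0.96668681
 -0.97845521] [9.81451495e-01 1.91709466e-01 5.95160170e-04 2.98130048e-04]
```

View pics/j6.png

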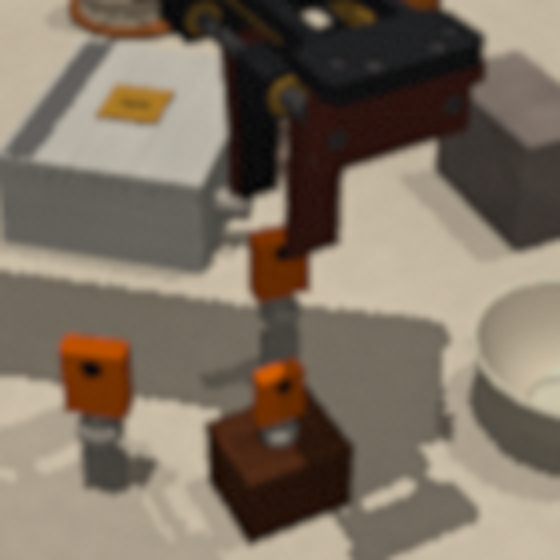

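```bash
python3 - <<'E'
from h import *
np.set_printoptions(precision=4,suppress=True)
print(tri([('top',*cr(160,138,7,300,165)),('side',*cr(389,52,6,205,220))]))
print(tri([('top',*cr(444,468,7,300,165)),('side',*cr(114,220,6,205,220))]))
E
```

```text
[ 0.5802 -0.1571  0.0918]
[ 0.4838 -0.2337  0.0929]
```

The large keys' tops are at z≈0.093, below the gripper body when it is down (0.132), so the descent is clear.

Request:
send_rows([
  [-0.05, 0, -2],
  [0, 0, -2],
  [0, 0, -2],
  [0, 0, -2],
  [0, 0, -1.5],
  [0, 0, -1],
  [0, 0, -1],
  [0, 0, 0],
  [0, 0, 0],
], spin=[0, 0, 0, 0, 0, 0, 0, 0, 0], grip=[4, 4, 4, 4, 4, 4, 4, 4, 4])

```text
clock: 14.18
eef_pos: [0.568, -0.2481, 0.0601]
tool_rot: [0.981, 0.191, 0.0, 0.0]
wrist_force: [-0.2, -0.1, 0.8]
grip_width: 0.0397
```

```bash
python3 - <<'E'
from h import *
a=shot('side','s7.png')
cv2.imwrite('pics/j7.png',cv2.resize(a[200:310,210:320],None,fx=5,fy=5,interpolation=cv2.INTER_CUBIC))
E
```

```text
(no output)
```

View pics/j7.png

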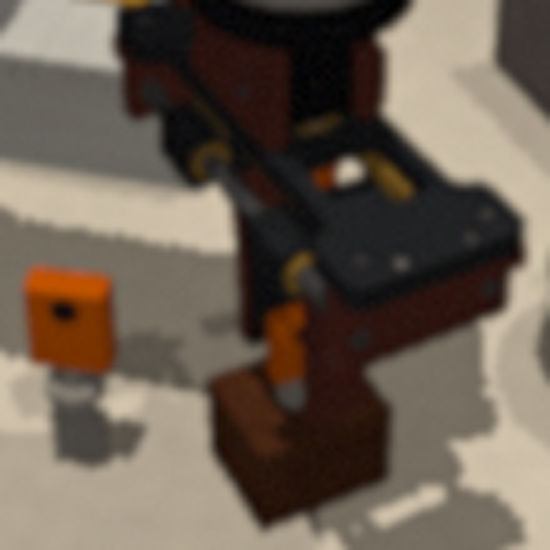

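The head is between the fingers and the tips are clear of the holder. Closing gently, then firmly.

Request:
send_rows([
  [0, 0, 0],
  [0, 0, 0],
  [0, 0, 0],
  [0, 0, 0],
  [0, 0, 0],
], spin=[0, 0, 0, 0, 0], grip=[2, 1.2, 0.6, 0.6, 0.6], newtons=12)

```text
clock: 14.85
eef_pos: [0.5675, -0.2477, 0.0597]
tool_rot: [0.981, 0.192, -0.0, -0.0]
wrist_force: [-1.2, 0.8, 0.7]
grip_width: 0.0104
```

Request:
send_rows([
  [0, 0, 0],
  [0, 0, 0],
  [0, 0, 0.5],
  [0, 0, 1],
  [0, 0, 1.5],
  [0, 0, 2],
  [0, 0, 3],
  [0, 0, 3],
  [0, 0, 0],
  [0, 0, 0],
], spin=[0, 0, 0, 0, 0, 0, 0, 0, 0, 0], grip=[0.3, 0.3, 0.3, 0.3, 0.3, 0.3, 0.3, 0.3, 0.3, 0.3], newtons=50)

```text
clock: 16.1
eef_pos: [0.5673, -0.248, 0.1698]
tool_rot: [0.982, 0.191, -0.0, 0.0]
wrist_force: [0.3, -0.2, -1.3]
grip_width: 0.0097
```

```bash
python3 - <<'E'
from h import *
a=shot('side','s8.png')
print(arm.sense()['eef_pos'])
cv2.imwrite('pics/j8.png',cv2.resize(a[170:310,200:340],None,fx=4,fy=4,interpolation=cv2.INTER_CUBIC))
E
```

```text
[ 0.56695172 -0.2478959   0.16906778]
```

View pics/j8.png

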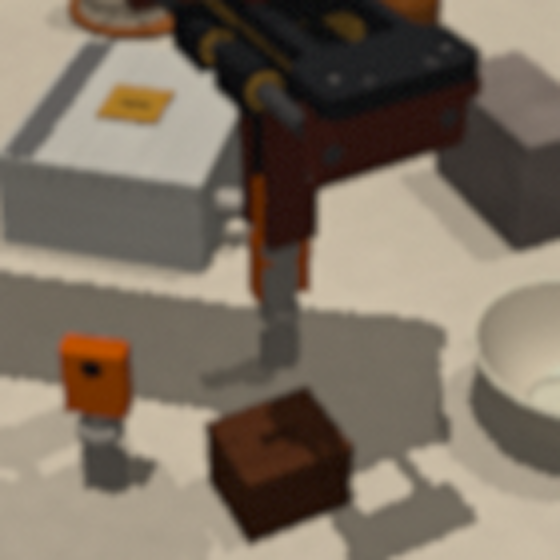

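Request:
send_rows([
  [-0.2, 1, 0],
  [-0.4, 2, 0],
  [-0.4, 2, 0],
  [-0.4, 2, 0],
  [-0.4, 2, 0],
  [-0.4, 2, 0],
  [-0.4, 2, 0],
  [-0.4, 2, 0],
  [-0.4, 2, 0],
  [-0.4, 2, 0],
  [-0.4, 2, 0],
  [-0.4, 2, 0],
  [-0.4, 2, 0],
  [-0.4, 1.8, 0],
  [-0.15, 0, 0],
  [0, 0, 0],
  [0, 0, 0],
  [0, 0, 0],
], spin=[9.5, 9.5, 9.5, 9.5, 9.5, 9.5, 9.5, 9.5, 9.5, 9.5, 9.5, 9.5, 9.5, 9.5, 3.4, 0, 0, 0], grip=[0.3, 0.3, 0.3, 0.3, 0.3, 0.3, 0.3, 0.3, 0.3, 0.3, 0.3, 0.3, 0.3, 0.3, 0.3, 0.3, 0.3, 0.3])

```text
clock: 18.4
eef_pos: [0.5121, 0.0197, 0.1695]
tool_rot: [0.187, 0.982, -0.0, -0.0]
wrist_force: [-0.0, 0.5, -1.1]
grip_width: 0.0094
```

```bash
cat > st.py <<'E'
from h import *
np.set_printoptions(precision=4,suppress=True)
s=arm.sense();q=s['tool_rot'];print(s['clock'],s['eef_pos'],'xang',np.degrees(2*np.arctan2(q[1],q[0])),'j7',s['joint_positions'][6],'F',s['wrist_force'],'T',s['torque'],q)
E
python3 st.py; python3 - <<'E'
from h import *
a=shot('side','s9.png');b=shot('top','t9.png')
cv2.imwrite('pics/j9.png',cv2.resize(a[110:240,180:320],None,fx=4,fy=4,interpolation=cv2.INTER_CUBIC))
cv2.imwrite('pics/j9t.png',cv2.convertScaleAbs(b,alpha=1.8))
E
```

```text
18.4 [0.5121 0.0197 0.1695] xang 158.4094102598088 j7 0.693011114946165 F [-0.0291  0.4763 -1.11  ] T [ 0.0472 -0.1208 -0.0135] [ 0.1873  0.9823 -0.     -0.0002]
```

View pics/j9.png

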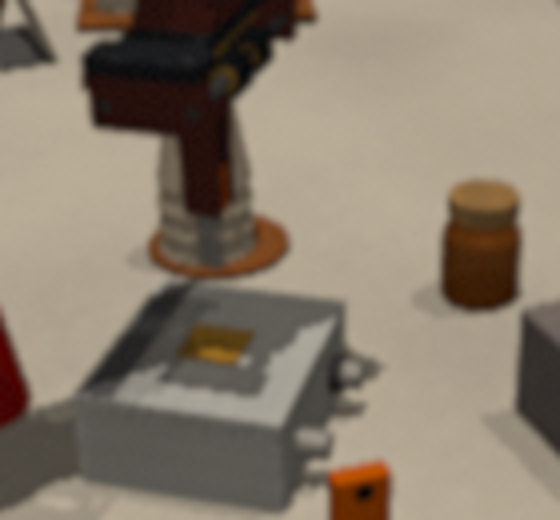

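View pics/j9t.png

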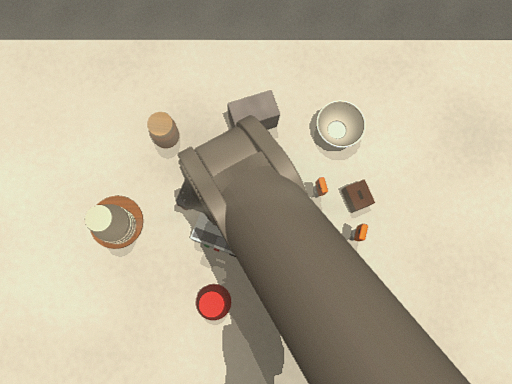

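Request:
send_rows([
  [-0.05, 0.03, -1.5],
  [0, 0, -1.5],
  [0, 0, -1],
  [0, 0, -0.5],
  [0, 0, -0.3],
  [0, 0, 0],
  [0, 0, 0],
], spin=[0, 0, 0, 0, 0, 0, 0], grip=[0.3, 0.3, 0.3, 0.3, 0.3, 0.3, 0.3])

```text
clock: 19.38
eef_pos: [0.5119, 0.0204, 0.122]
tool_rot: [0.187, 0.982, 0.0, 0.0]
wrist_force: [0.1, 0.0, -0.1]
grip_width: 0.01
```

```bash
python3 st.py; python3 - <<'E'
from h import *
a=shot('side','s10.png')
cv2.imwrite('pics/j10.png',cv2.resize(a[150:225,195:275],None,fx=8,fy=8,interpolation=cv2.INTER_CUBIC))
print('kw side',onz('side',*cr(256,423,4,170,90),.067))
for X in ([.5115,.02,.067],[.5115,.02,.0735]): 
    p=proj('side',X); print((p-[195,150]+.5)*8-.5)
E
```

```text
19.375 [0.5119 0.0204 0.122 ] xang 158.47280458186418 j7 0.629753982124854 F [ 0.0578  0.0497 -0.1391] T [ 0.0718 -0.1228  0.002 ] [0.1868 0.9824 0.0001 0.0003]
kw side [0.51207473 0.02266757 0.067     ]
[311.02847052 371.00501295]
[310.01447642 353.37866372]
```

View pics/j10.png

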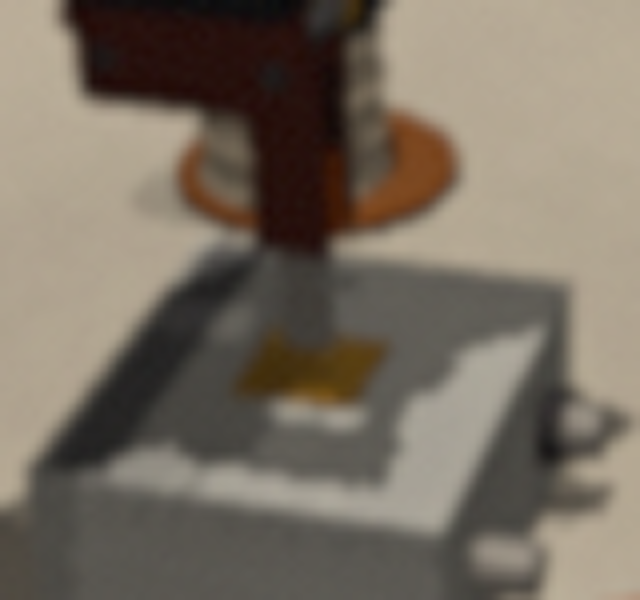

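Request:
send_rows([
  [-0.03, 0, -0.3],
  [0, 0, -0.3],
  [0, 0, -0.2],
  [0, 0, -0.2],
  [0, 0, -0.2],
  [0, 0, 0],
], spin=[0, 0, 0, 0, 0, 0], grip=[0.3, 0.3, 0.3, 0.3, 0.3, 0.3])

```text
clock: 20.18
eef_pos: [0.5112, 0.0203, 0.1095]
tool_rot: [0.187, 0.982, -0.0, -0.0]
wrist_force: [-0.1, 0.9, -0.7]
grip_width: 0.01
```

```bash
python3 st.py
```

```text
20.175 [0.5112 0.0203 0.1095] xang 158.48338970139935 j7 0.6131769245796717 F [-0.1289  0.8808 -0.7118] T [ 0.065  -0.1587 -0.0642] [ 0.1867  0.9824 -0.     -0.0001]
```

It entered the mouth with no force. Next, through the pins with small twists.

Request:
send_rows([
  [0, 0, -0.3],
  [0, 0, -0.2],
  [0, 0, -0.1],
  [0, 0, -0.1],
  [0, 0, -0.1],
  [0, 0, -0.1],
  [0, 0, -0.1],
  [0, 0, -0.1],
  [0, 0, -0.1],
  [0, 0, -0.1],
  [0, 0, 0],
], spin=[0, 0, 4, -4, -4, 4, 4, -4, -4, 4, 0], grip=[0.3, 0.3, 0.3, 0.3, 0.3, 0.3, 0.3, 0.3, 0.3, 0.3, 0.3])

```text
clock: 21.55
eef_pos: [0.5114, 0.0203, 0.0965]
tool_rot: [0.187, 0.982, 0.0, -0.0]
wrist_force: [0.4, 0.7, -0.9]
grip_width: 0.0101
```

```bash
python3 st.py
```

```text
21.55 [0.5114 0.0203 0.0965] xang 158.4470114859444 j7 0.5946448307566363 F [ 0.4228  0.6612 -0.9001] T [ 0.013 -0.298 -0.035] [ 0.187   0.9824  0.0001 -0.    ]
```

Request:
send_rows([
  [0, 0, -0.1],
  [0, 0, -0.1],
  [0, 0, -0.1],
  [0, 0, -0.1],
  [0, 0, -0.1],
  [0, 0, -0.1],
  [0, 0, -0.1],
  [0, 0, -0.1],
  [0, 0, 0],
], spin=[4, -4, -4, 4, 4, -4, -4, 4, 0], grip=[0.3, 0.3, 0.3, 0.3, 0.3, 0.3, 0.3, 0.3, 0.3])

```text
clock: 22.68
eef_pos: [0.512, 0.0209, 0.0888]
tool_rot: [0.187, 0.982, 0.001, 0.001]
wrist_force: [2.3, 2.9, -3.5]
grip_width: 0.0094
```

```bash
python3 st.py; python3 - <<'E'
from h import *
a=shot('side','s11.png')
cv2.imwrite('pics/j11.png',cv2.resize(a[150:225,195:275],None,fx=8,fy=8,interpolation=cv2.INTER_CUBIC))
E
```

```text
22.675 [0.512  0.0209 0.0888] xang 158.4116795660821 j7 0.5825564364215863 F [ 2.2839  2.8814 -3.4653] T [ 0.4885 -0.8477 -0.0101] [0.1873 0.9823 0.0008 0.0006]
```

View pics/j11.png

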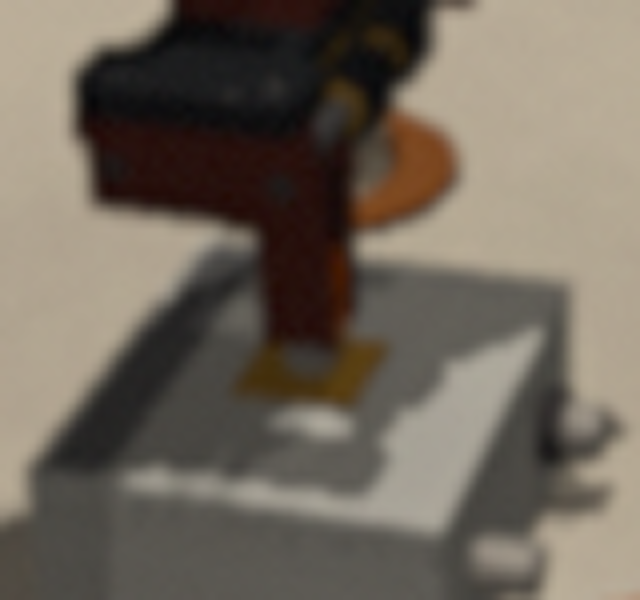

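Request:
send_rows([
  [-0.05, -0.05, -0.1],
  [0, 0, -0.1],
  [0, 0, -0.1],
  [0, 0, 0],
], spin=[4, -4, -4, 4], grip=[0.3, 0.3, 0.3, 0.3])

```text
clock: 23.22
eef_pos: [0.5119, 0.0209, 0.0866]
tool_rot: [0.187, 0.982, 0.001, 0.001]
wrist_force: [0.6, 2.0, 4.8]
grip_width: 0.0096
```

```bash
python3 st.py
```

```text
23.225 [0.5119 0.0209 0.0866] xang 158.4407177485147 j7 0.5793781264886853 F [0.6498 2.0251 4.8016] T [ 0.5751 -0.3373 -0.0594] [0.187  0.9824 0.0007 0.0011]
```

Request:
send_rows([
  [0, 0, -0.1],
  [0, 0, -0.1],
  [0, 0, -0.1],
  [0, 0, 0],
  [0, 0, 0],
], spin=[4, -4, -4, 4, 0], grip=[0.3, 0.3, 0.3, 0.3, 0.3])

```text
clock: 23.85
eef_pos: [0.5129, 0.0209, 0.0864]
tool_rot: [0.187, 0.982, -0.0, 0.002]
wrist_force: [-6.6, 0.2, 34.4]
grip_width: 0.0096
```

```bash
python3 st.py; python3 - <<'E'
from h import *
a=shot('side','s12.png')
cv2.imwrite('pics/j12.png',cv2.resize(a[150:225,195:275],None,fx=8,fy=8,interpolation=cv2.INTER_CUBIC))
E
```

```text
23.85 [0.5129 0.0209 0.0864] xang 158.41080903847032 j7 0.5750125079858195 F [-6.6479  0.153  34.4248] T [-0.0698  1.707   0.0162] [ 0.1873  0.9823 -0.0001  0.0022]
```

View pics/j12.png

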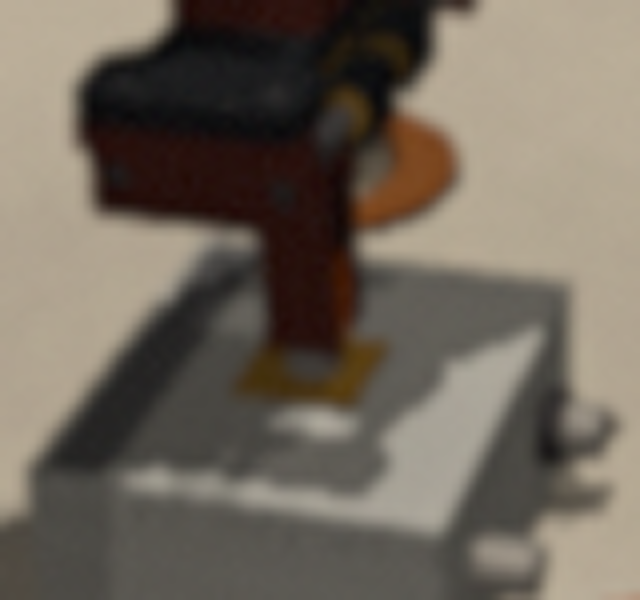

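The stop is hard at the expected home height, TCP 0.0865, and 34 N is well above pin resistance. I'll ease the push and start turning clockwise.

Request:
send_rows([
  [0, 0, 0.2],
  [0, 0, 0],
  [0, 0, 0],
  [0, 0, 0],
  [0, 0, 0],
  [0, 0, 0],
  [0, 0, 0],
  [0, 0, 0],
], spin=[0, 0, -4, -4, -4, -4, -4, 0], grip=[0.3, 0.3, 0.3, 0.3, 0.3, 0.3, 0.3, 0.3])

```text
clock: 24.9
eef_pos: [0.5129, 0.0206, 0.0865]
tool_rot: [0.355, 0.935, 0.001, 0.002]
wrist_force: [-0.8, 0.5, 13.2]
grip_width: 0.0094
```

```bash
python3 st.py
```

```text
24.9 [0.5129 0.0206 0.0865] xang 138.3518531700628 j7 0.2779161316923163 F [-0.7784  0.5023 13.1835] T [ 0.24   -0.1267  0.0632] [0.3555 0.9347 0.0009 0.0019]
```

Request:
send_rows([
  [0, 0, 0],
  [0, 0, 0],
  [0, 0, 0],
  [0, 0, 0],
  [0, 0, 0],
  [0, 0, 0],
  [0, 0, 0],
  [0, 0, 0],
  [0, 0, 0],
  [0, 0, 0],
  [0, 0, 0],
  [0, 0, 0],
  [0, 0, 0],
  [0, 0, 0],
  [0, 0, 0],
], spin=[-5, -5, -5, -5, -5, -5, -5, -5, -5, -5, -5, -5, -5, -5, 0], grip=[0.3, 0.3, 0.3, 0.3, 0.3, 0.3, 0.3, 0.3, 0.3, 0.3, 0.3, 0.3, 0.3, 0.3, 0.3])

```text
clock: 26.78
eef_pos: [0.5111, 0.0198, 0.0865]
tool_rot: [0.827, 0.562, -0.0, 0.001]
wrist_force: [-4.6, -0.5, 19.7]
grip_width: 0.0095
```

```bash
python3 st.py
```

```text
26.775 [0.5111 0.0198 0.0865] xang 68.33304028694039 j7 -0.7709095970028086 F [-4.5666 -0.467  19.7424] T [-0.2018  1.1948  0.1496] [ 0.8274  0.5616 -0.      0.0007]
```

Request:
send_rows([
  [0, 0, 0.05],
  [0, 0, 0],
  [0, 0, 0],
  [0, 0, 0],
  [0, 0, 0],
], spin=[-2, -2, -2, -2, 0], grip=[0.3, 0.3, 0.3, 0.3, 0.3])

```text
clock: 27.4
eef_pos: [0.5109, 0.0198, 0.0865]
tool_rot: [0.864, 0.503, -0.0, 0.0]
wrist_force: [-3.8, -0.2, 15.1]
grip_width: 0.0098
```

```bash
python3 st.py
```

```text
27.4 [0.5109 0.0198 0.0865] xang 60.37099129529254 j7 -0.8900108680299786 F [-3.8131 -0.1858 15.0671] T [-0.1464  0.9518  0.1627] [ 0.8644  0.5028 -0.0001  0.0004]
```

Request:
send_rows([
  [0, 0, 0],
  [0, 0, 0],
], spin=[-1, 0], grip=[0.3, 0.3])

```text
clock: 27.65
eef_pos: [0.5109, 0.0198, 0.0865]
tool_rot: [0.869, 0.495, -0.0, 0.0]
wrist_force: [-3.6, -0.7, 15.4]
grip_width: 0.0097
```

```bash
python3 st.py
```

```text
27.65 [0.5109 0.0198 0.0865] xang 59.39062566554692 j7 -0.9048068374489707 F [-3.5793 -0.7117 15.4249] T [-0.0189  0.9748  0.1738] [ 0.8687  0.4954 -0.0001  0.0004]
```

Request:
send_rows([
  [0, 0, 0],
  [0, 0, 0],
], spin=[-1, 0], grip=[0.3, 0.3])

```text
clock: 27.9
eef_pos: [0.5108, 0.0198, 0.0865]
tool_rot: [0.873, 0.488, -0.0, 0.0]
wrist_force: [-4.2, -0.2, 15.5]
grip_width: 0.0096
```

```bash
python3 st.py
```

```text
27.9 [0.5108 0.0198 0.0865] xang 58.38098798827429 j7 -0.9198623068026085 F [-4.1563 -0.1952 15.495 ] T [-0.0837  1.0945  0.1849] [ 0.873   0.4877 -0.0001  0.0003]
```

Request:
send_rows([
  [0, 0, 0],
  [0, 0, 0],
  [0, 0, 0],
], spin=[-1, -1, 0], grip=[0.3, 0.3, 0.3])

```text
clock: 28.28
eef_pos: [0.5108, 0.0199, 0.0865]
tool_rot: [0.881, 0.472, -0.0, 0.0]
wrist_force: [-5.4, -0.1, 16.0]
grip_width: 0.0095
```

```bash
python3 st.py; python3 - <<'E'
from h import *
a=shot('side','s13.png');b=shot('top','t13.png')
cv2.imwrite('pics/j13.png',cv2.resize(a[150:225,195:275],None,fx=8,fy=8,interpolation=cv2.INTER_CUBIC))
cv2.imwrite('pics/j13t.png',cv2.convertScaleAbs(b,alpha=1.8))
E
python3 st.py
```

```text
28.275 [0.5108 0.0199 0.0865] xang 56.38462912420626 j7 -0.9498507560255545 F [-5.4135 -0.0685 16.0029] T [-0.0733  1.0791  0.1971] [ 0.8814  0.4724 -0.0001  0.0003]
28.375 [0.5108 0.0199 0.0865] xang 56.400266151460244 j7 -0.9496674455916603 F [-5.2609  0.2001 15.7956] T [-0.0432  1.0257  0.1696] [ 0.8813  0.4726 -0.0001  0.0003]
```

View pics/j13.png

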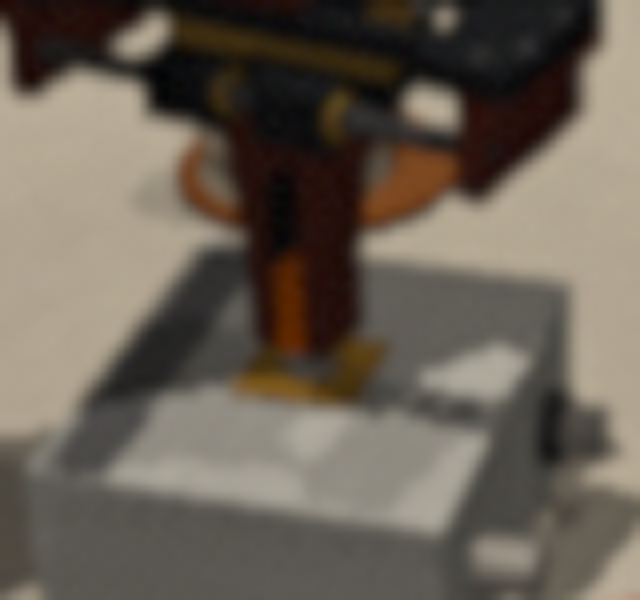

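View pics/j13t.png

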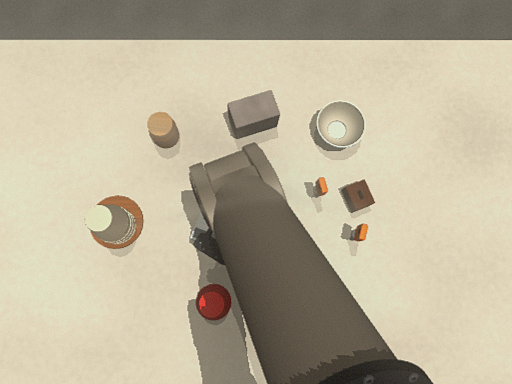

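Request:
send_rows([
  [0, 0, 0],
  [0, 0, 0],
  [0, 0, 0],
  [0, 0, 0],
], spin=[-1, -1, 0, 0], grip=[0.3, 0.3, 0.3, 0.3], newtons=60)

```text
clock: 28.88
eef_pos: [0.5108, 0.0199, 0.0865]
tool_rot: [0.889, 0.457, -0.0, 0.0]
wrist_force: [-3.9, 0.3, 16.2]
grip_width: 0.0098
```

```bash
python3 st.py
```

```text
28.875 [0.5108 0.0199 0.0865] xang 54.39467915681048 j7 -0.9797441740835187 F [-3.8939  0.3087 16.2039] T [-0.0347  1.0892  0.2001] [ 0.8894  0.4571 -0.0001  0.0003]
```

Request:
send_rows([
  [0, 0, 0],
  [0, 0, 0],
  [0, 0, 0],
  [0, 0, 0],
], spin=[-1, -1, 0, 0], grip=[0.3, 0.3, 0.3, 0.3])

```text
clock: 29.38
eef_pos: [0.5107, 0.0199, 0.0865]
tool_rot: [0.897, 0.442, -0.0, 0.0]
wrist_force: [-5.2, 0.4, 17.1]
grip_width: 0.01
```

```bash
python3 st.py
```

```text
29.375 [0.5107 0.0199 0.0865] xang 52.427696607045604 j7 -1.0094938649544314 F [-5.2488  0.3943 17.0551] T [-0.0895  1.0929  0.3357] [ 0.8972  0.4417 -0.0002  0.0003]
```

Torque rose sharply (0.20 → 0.34 N m), so the lock's end stop is reached. Holding a moment to check that it is stable, and looking at the whole scene.

Request:
send_rows([
  [0, 0, 0],
  [0, 0, 0],
  [0, 0, 0],
  [0, 0, 0],
  [0, 0, 0],
  [0, 0, 0],
  [0, 0, 0],
  [0, 0, 0],
], spin=[0, 0, 0, 0, 0, 0, 0, 0], grip=[0.3, 0.3, 0.3, 0.3, 0.3, 0.3, 0.3, 0.3])

```text
clock: 30.38
eef_pos: [0.5107, 0.0199, 0.0865]
tool_rot: [0.897, 0.442, -0.0, 0.0]
wrist_force: [-5.6, 0.1, 15.5]
grip_width: 0.01
```

```bash
python3 st.py; python3 - <<'E'
from h import *
a=shot('side','s14.png')
cv2.imwrite('pics/j14.png',a)
cv2.imwrite('pics/j14b.png',cv2.resize(a[150:225,195:275],None,fx=8,fy=8,interpolation=cv2.INTER_CUBIC))
E
python3 st.py
```

```text
30.375 [0.5107 0.0199 0.0865] xang 52.423925895318504 j7 -1.009487541641667 F [-5.6119  0.1412 15.4631] T [-0.0925  1.1759  0.3061] [ 0.8972  0.4417 -0.0002  0.0003]
30.425 [0.5107 0.0199 0.0865] xang 52.42824020389898 j7 -1.0094666124054927 F [-4.3832 -1.0203 15.6025] T [-0.038   1.1649  0.3888] [ 0.8971  0.4417 -0.0002  0.0003]
```

View pics/j14.png

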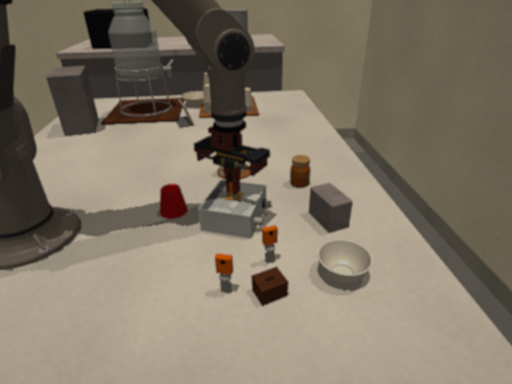

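View pics/j14b.png

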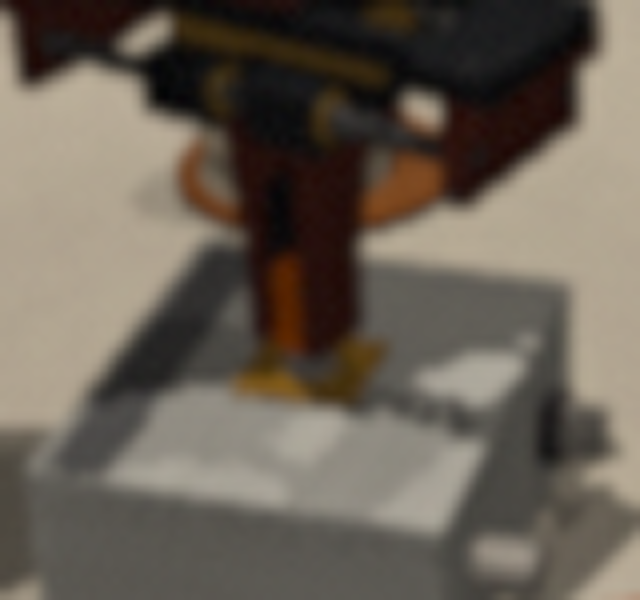

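The hold is steady and the bystanders are in their places. Handing in.

```bash
python3 -c "
from bench import arm
print(arm.hand_in())"
```

```text
the job is handed in; nothing more can be done
None
```

The whole task is done and handed in at about 30 s of the 72 s allowed; no verdict came back.

- **Cup:** I nested it on the stack and let go. The top face measured z = 0.138 m, the fully nested height. In the pictures it sits squarely with evenly spaced rims.
- **Key:** I took the small key from the holder and wiggled it past the pins. It went down to a hard stop at the height expected for fully home, where the push briefly reached 34 N.
- **Turn:** I turned the tool about 106° clockwise. The torque rose from about 0.2 to between 0.3 and 0.4 N m, which I take to be the end stop. It held steady for a second at 60 N grip with about 15 N of downward push.
- **Left alone:** The bowl, jar, stone, red cup and both larger keys look unmoved in the last pictures.

**Not confirmed:** the lock angle was never seen directly, because the gripper hides it from the cameras. It rests on the torque rise and the tool angle. That rise came about 5° later than 1.6 rad plus the stated play would suggest, probably from play in the grip or a small error in my slot angle.

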